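Bin the spoilt garlic with the lid latched up

ROBOT

A 6-joint arm with a two-finger parallel gripper is mounted at the origin on a cart in front of the work surface, level with it; the furniture and walls round the work are solid. World frame = base frame: x ahead of the robot, y to its left, z up, the work surface at z = 0. Lengths are in m, angles in rad, forces in N, time in s.
With the tool pointing down it reaches from about 0.25 to 0.775 m from the base axis. Payload 4 kg.
Tool frame: the origin (TCP) lies between the finger pads; the fingertips stand 14 mm ahead of it and the grasp point (between the pads) lies 5 mm behind it (tip_reach is the distance from the TCP to the fingertips, in m); z points along the fingers, y is the line along which they close (so a half turn about z gives the same grasp; the last joint's range is limited). The gripper opens to 94 mm and grips with 3 to 60 N. Pads are 16 mm wide; open, the fingers measure 119 mm over their backs; the gripper's body (75 mm by 177 mm) begins 78 mm behind the grasp point.
Start: joints at [-0.103, 0.087, 1.371, -0, 1.684, -0.103], TCP at [0.55, -0, 0.22] pointing down, gripper open.
Joint ranges: [-3.1, 3.1], [-0.76, 2.03], [0.27, 2.55], [-1.08, 4.22], [0.17, 2.65], [-2.57, 2.57]. Speed limits (rad/s): [2.79, 2.79, 3.14, 3.14, 3.14, 3.14].

INTERFACE

Orientations are given as [roll, pitch, yaw] about the fixed x, y, z axes, in that order (R = Rz(yaw) Ry(pitch) Rx(roll)).
In Python, from bench import * gives the robot as it stands. The module is installed in compiled form; this text tells all that it offers.
- The arm moves only by the tool servo_tool, never from a script. Its argument "targets" is a list of rows, each a list of 4 numbers: the shift along the tool's x, y, z in cm, then the turn about the tool's z in degrees. A call has 1 to 8 rows; each row is the pose to reach, as a shift and turn from the pose commanded when the call began, along the tool's axes at that moment; what a row does not reach only later rows make up. A row lasts 1/8 s, in which the tool goes at most 62.5 mm and 10.7 degrees, less where a joint would pass 70% of its speed; a pose out of reach is approached as far as the arm can. A call with a gripper value outside its range is refused whole. "claw" is the closure in counts, from 0 (fully open) to 255 (shut), set as the call begins (left out, the last holds). The fingers move at their own pace and stop on an object; the grip force is fixed at half the most. Time passes only in rows, so rows that repeat a pose let the fingers close. It gives the time, the measured TCP pose, the force, the opening and the grip force at its end, in the units of the state.
- get_obs(): the state, without advancing time (a new reading comes with each control period).
- snapshot(name): name is "scene" or "side" or "wrist"; returns the picture (480x640x3 uint8, blue, green, red); there is no depth.
- camera_model(name): a dict with "camera_matrix" (3x3 intrinsics, pixels), "camera_from_world" (4x4, takes a point from world to camera coordinates). Camera axes: x right, y up, looking along -z (the intrinsics and any distortion apply to the point x, -y, -z); pixel columns grow to the right and rows downward; lengths in m; the calibration is good to about 2 mm. A picture is of the moment at which its call begins: read the wrist's pose just before it. camera_model takes no time and is no camera call; for the wrist camera it gives the pose at the moment of the call.
- close_job(): hands the job in; it is judged then, once.
The state is a dict: "time": time; "joint_positions": joint angles; "qvel": joint speeds; "joint_torque": joint torques, N m; "tool_pos": TCP position; "ee_rot": TCP orientation; "wrist_force": force on the tool from outside, world axes, zero at the start; "wrist_torque": the same for the moment, N m; "width": finger opening in m; "finger_force": force on a finger pad.
Only numpy, scipy, OpenCV 4.12 (cv2) and the standard library are available. Lean on these libraries where they do the work, as an engineer would, in place of code of your own. Each camera call takes 0.05 s, during which the arm holds its last target. There are 200 camera calls.

TASK

The garlic bulb in the wooden box with the sliding lid has gone off: put it into the food-waste bin, leave the lime in the box and slide the box fully shut again. Open the bin only by its front lever, never by the lid: press the lever down and push it across to the right as you face the bin, so that it catches in its notch and the lid stays up by itself while you deal with the garlic; afterwards free the lever and ease it slowly back up, so that the lid closes fully without a bang. Do not shift or knock over the things standing round about.

Things in the scene. Friction and masses are not known exactly. Their poses are not given: they have to be found in the camera images.
- bin: grey food-waste bin, fixed, 178 (x) x 180 (y) x 165 mm high (178 with its shut lid). Origin under its middle; z up; its steel front with the lever looks to its own -x, so the bin's right, as the robot sees it, is its own -y. Lid hinge along y at x = +90, z = 165 mm; the raised lid stands upright there, up to z = 0.31 m. Steel front face at x = -91 mm
- bin_mouth (a point): centre of the bin's mouth at rim height (165 mm over the worktop), turned like the bin; the mouth measures 130 mm (bin x) x 172 mm (bin y), bucket floor 4 mm over the worktop
- lever_pad (a point): middle of the top of the lever's black pad (moves with it): plate 40 mm (bin x) x 58 mm (bin y), with 6 mm high rims on its two y sides, 49 mm apart inside; 65 mm in front of the steel front, top 152 mm over the worktop when up, free below. Its 10 mm stem runs in a J-shaped slot. A shut gripper pressed on it moves it down and drags it sideways
- lever_down (a joint): lever's travel straight down, m: 0 up (home), 0.054 stop. Takes 5 to 10 N, more if pressed fast; let go, it springs up and the lid falls. It can go sideways, under the slot's tooth, only between 0.049 and 0.054; behind the tooth a pocket lets it rise and holds it at about 0.043. To free it: press to the stop, move it back to lever_side = 0, let it rise
- lever_side (a joint): lever's travel sideways to the bin's own -y, m: 0 in the long straight slot, 0.024 stop, in line with the pocket (past the tooth from 0.022). No spring, only light friction (0.3 N); in the straight slot it cannot move sideways until the lever is down
- bin_lid (a joint): angle of the bin's grey lid, rad: 0 shut, about 1.43 with the lever caught in the pocket, 1.8 with it fully down. Driven by lever_down and lightly damped; it turns 33 rad per m of lever travel. If the lever is let go at once it bangs shut (over 2.5 rad/s); let up at 0.05 m/s or less it closes softly
- keeper: light wooden box, fixed, 166 (x) x 190 (y) x 83 mm high: origin under its middle, z up. Walls 8 mm, floor top at 8 mm, inside 150 x 174 mm. The lid runs in grooves along y and leaves over the lower end wall at -y.
- keeper_grip (a point): middle of the top of the lid's wooden grip bar, which moves with the lid: bar 64 mm (keeper x) x 16 mm (keeper y) x 24 mm high, standing on the lid, its top 100.5 mm over the worktop. With the lid shut it lies 25 mm to +y of the box's middle.
- keeper_lid (a joint): how far the box's lid has been slid to the keeper's own -y, m: 0 shut, 0.165 fully open (stop; the lid stays on its tracks). Friction about 1.2 N, stays where it is left; it may start a little open. Open, the lid still covers the inside from y = -87 to -79 mm.
- garlic: white-pink garlic bulb, 60 mm across, 59 mm high to its pointed tip, about 45 g, standing upright on the floor of the box at one end (y about +37 or -37 mm); origin in the middle of its underside, widest about 25 mm above it
- lime: green lime, 53 x 46 x 48 mm, lying at the other end of the box; origin in the middle of its underside
- mill: wooden pepper mill, 58 mm across, 160 mm tall, standing beside the lever on the bin's right; origin under its middle
- spice_jar: small spice jar with a dark cap, 44 mm across, 96 mm tall, standing at the bin's left side towards its front; origin under its middle
- jar: glass jar with a screw lid, 58 x 62 mm, 86 mm tall, standing at the bin's left side towards its back; origin under its middle
- mug: patterned mug, 58 mm across, 84 mm with the handle, 49 mm tall, standing behind and to the right of the box; origin under its middle

How it is judged:
By the outcome, as a careful person would: the job done as asked, in the order asked, and still so for the second after the job is handed in, with the robot touching nothing.
It also fails if it takes over 72 s, if anything falls off the work surface, if the arm or the gripper's body presses on something with over 40 N, if the wrist force passes 120 N, or if a joint passes its speed limit or range.

## Working session

There is one attempt and no reset: what is moved stays moved. The work goes in short steps, Python scripts to look and compute and a tool call to move; the robot and the scene stay as the last step left them, time stands still between calls to the robot, and variables do not carry over. Pictures are saved under pics/ and viewed, at most 10 in all, crops included, and the job is handed in when it is done.

Besides the shell and the picture viewer there is one more tool, called after "Call:" as name(argument=value, ...), one argument or row to a line, values as JSON. servo_tool: Moves the arm, as the interface text tells. Its arguments: {"type":"object","properties":{"targets":{"type":"array"},"claw":{"type":"number"}},"required":["targets"]}

```bash
mkdir -p pics; python3 - <<'E'
from bench import *
import cv2,numpy as np
for n in ["scene","side"]:
    im=snapshot(n); cv2.imwrite(f"pics/{n}0.png",im)
    m=camera_model(n); print(n,np.round(m["camera_matrix"],1).tolist(),np.round(m["camera_from_world"],3).tolist(),m.keys())
im=snapshot("wrist"); cv2.imwrite("pics/wrist0.png",im)
m=camera_model("wrist");print(np.round(m["camera_from_world"],3).tolist())
o=get_obs();print(o["tool_pos"],o["ee_rot"],o["time"])
E
```

```text
scene [[610.5, 0.0, 311.2], [0.0, 610.5, 232.8], [0.0, 0.0, 1.0]] [[0.763, -0.646, 0.021, -0.365], [0.398, 0.496, 0.772, -0.324], [-0.509, -0.581, 0.635, -1.216], [0.0, 0.0, 0.0, 1.0]] dict_keys(['camera_matrix', 'camera_from_world'])
side [[597.7, 0.0, 324.3], [0.0, 597.7, 235.4], [0.0, 0.0, 1.0]] [[0.533, -0.846, -0.006, -0.252], [0.472, 0.291, 0.832, -0.349], [-0.703, -0.446, 0.554, -1.313], [0.0, 0.0, 0.0, 1.0]] dict_keys(['camera_matrix', 'camera_from_world'])
[[1.0, 0.0, -0.001, -0.55], [-0.001, 0.959, -0.284, 0.029], [0.001, 0.284, 0.959, -0.393], [0.0, 0.0, 0.0, 1.0]]
[5.49611425e-01 3.74838189e-05 2.18549998e-01] [-3.13987414e+00 -1.77357261e-04  1.57076786e+00] 0.15
```

View pics/scene0.png

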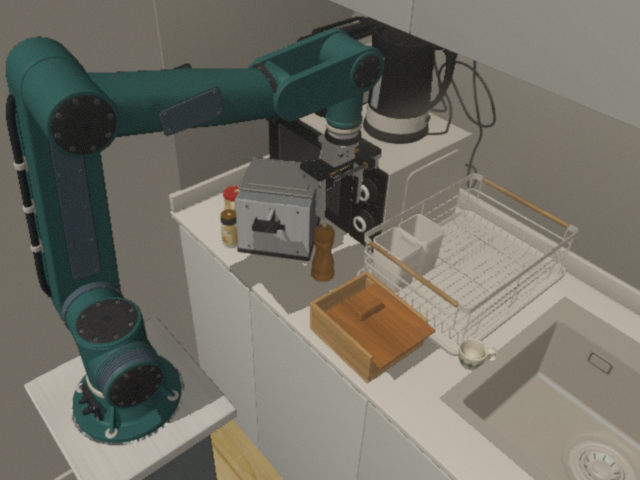

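View pics/side0.png

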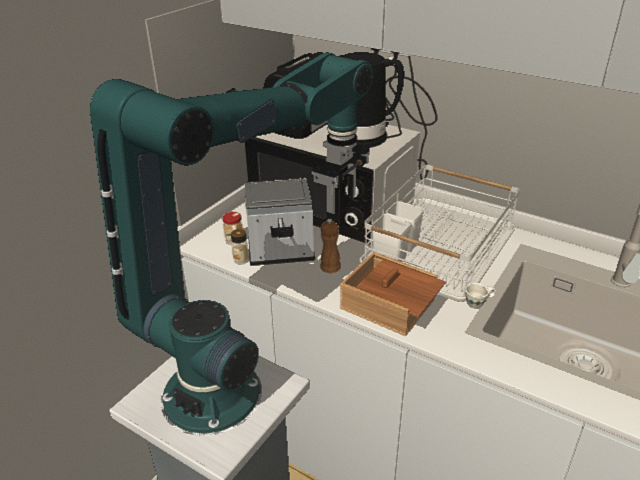

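```bash
cat > h.py <<'E'
import numpy as np,cv2
from bench import *
def ray(n,uv,m=None):
    m=m or camera_model(n); K=m["camera_matrix"];T=np.array(m["camera_from_world"])
    d=np.linalg.inv(K)@[uv[0],uv[1],1]; d=np.array([d[0],-d[1],-d[2]])
    R=T[:3,:3]; return -R.T@T[:3,3], R.T@d/np.linalg.norm(d)
def plane(n,uv,z,m=None):
    o,d=ray(n,uv,m); return o+d*(z-o[2])/d[2]
def tri(rs):
    A=0;b=0
    for o,d in rs:
        P=np.eye(3)-np.outer(d,d);A=A+P;b=b+P@o
    x=np.linalg.solve(A,b); return x,[np.linalg.norm((np.eye(3)-np.outer(d,d))@(x-o)) for o,d in rs]
def proj(n,p,m=None):
    m=m or camera_model(n); c=np.array(m["camera_from_world"])@np.append(p,1); k=np.array(m["camera_matrix"])@[c[0],-c[1],-c[2]]
    return k[:2]/k[2]
E
python3 - <<'E'
import cv2,numpy as np
a=cv2.imread("pics/scene0.png")[150:390,215:445];b=cv2.imread("pics/side0.png")[170:340,215:505]
f=cv2.INTER_CUBIC
cv2.imwrite("pics/a.png",cv2.resize(a,None,fx=2.5,fy=2.5,interpolation=f))
cv2.imwrite("pics/b.png",cv2.resize(b,None,fx=2.5,fy=2.5,interpolation=f))
E
```

```text
(no output)
```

View pics/a.png

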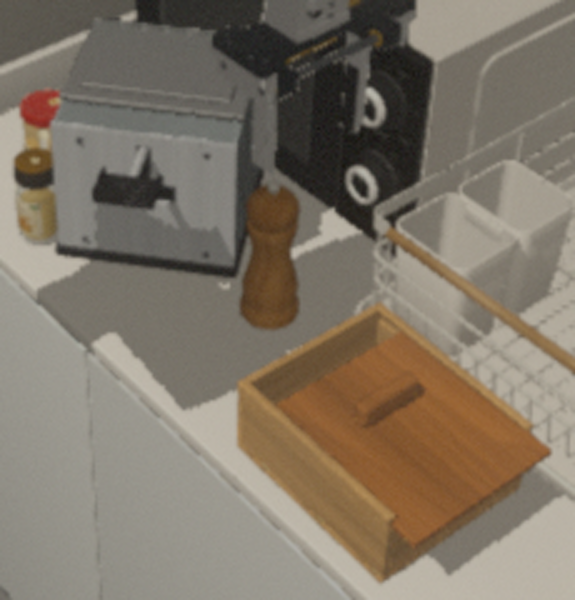

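View pics/b.png

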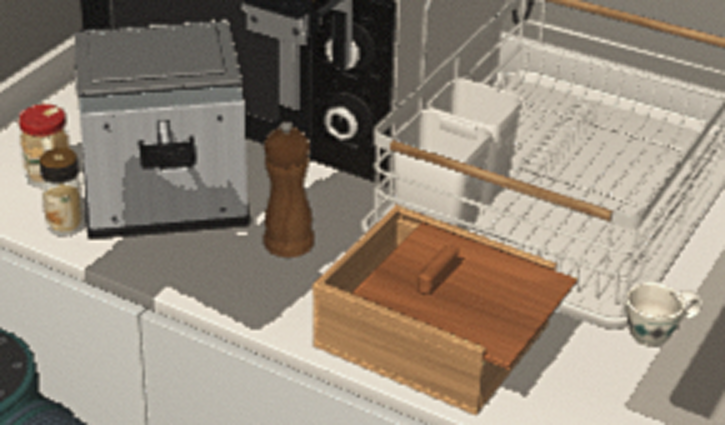

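```bash
python3 - <<'E'
from h import *
P={"boxA":((240,383),(315,290)),"boxB":((378,307),(400,210)),"boxC":((388,516),(485,350)),"boxbotA":((240,447),(314,345)),"boxbotC":((385,580),(478,410)),
"gripL":((362,412),(424,284)),"gripR":((420,380),(457,250)),"lidtipfar":((549,450),(576,282)),
"binbl":((58,253),(88,235)),"binbr":((238,272),(247,224)),"padTL":((97,172),(141,138)),"padTRrim":((172,184),(194,140)),"padBL":((95,190),(143,163)),
"millbase":((269,318),(289,250)),"milltop":((273,186),(287,125)),"lidBL":((95,22),(75,30)),"lidBR":((250,40),(230,25)),
"spicecap":((35,156),(57,155)),"jartop":((43,95),(42,108)),"mugtop":((0,0),(655,290))}
for k,(a,b) in P.items():
    a=np.array(a)/2.5+[215,150]; b=np.array(b)/2.5+[215,170]
    x,e=tri([ray("scene",a),ray("side",b)]);print(k,np.round(x,3),np.round(e,4))
print("mug",plane("side",np.array((655,310))/2.5+[215,170],0.03))
E
```

```text
boxA [ 0.394 -0.098  0.08 ] [0.0031 0.0031]
boxB [ 0.539 -0.116  0.098] [0.0028 0.0028]
boxC [ 0.38  -0.291  0.099] [0.0027 0.0027]
boxbotA [ 0.392 -0.101  0.007] [0.0002 0.0002]
boxbotC [ 0.388 -0.289  0.013] [0.0003 0.0003]
gripL [ 0.444 -0.195  0.093] [0.0017 0.0017]
gripR [ 0.505 -0.202  0.099] [0.0008 0.0008]
lidtipfar [ 0.543 -0.316  0.08 ] [0.0025 0.0025]
binbl [0.413 0.209 0.013] [0.0009 0.0009]
binbr [ 0.546  0.083 -0.002] [0.0018 0.0018]
padTL [0.4   0.113 0.183] [0.0013 0.0013]
padTRrim [0.472 0.097 0.145] [0.0027 0.0027]
padBL [0.399 0.114 0.157] [0.0031 0.0031]
millbase [0.525 0.012 0.   ] [0.0006 0.0006]
milltop [0.523 0.012 0.168] [0.0003 0.0003]
lidBL [0.543 0.313 0.186] [0.0018 0.0018]
lidBR [0.606 0.142 0.218] [0.0048 0.0048]
spicecap [0.424 0.254 0.103] [0.0011 0.0011]
jartop [0.481 0.322 0.113] [0.0017 0.0017]
mugtop [-0.128 -0.56   0.765] [0.1114 0.1114]
mug [ 0.60302226 -0.38604587  0.03      ]
```

Call:
servo_tool(
  targets=[
    [0,0,-5,-10],
    [10,-11.5,-5,-80],
    [10,-11.5,-5,-80],
    [10,-11.5,-5,-80],
    [10,-11.5,-5,-80],
    [10,-11.5,-5,-80],
    [10,-11.5,-5,-80],
    [10,-11.5,-5,-80],
  ],
  claw=255,
)

```text
time: 1.15
tool_pos: [0.4348, 0.1, 0.2691]
ee_rot: [-3.141, -0.001, 2.971]
wrist_force: [-0.5, 0.1, -0.1]
width: 0.0175
finger_force: 0.0
```

Call:
servo_tool(
  targets=[
    [0,0,0,-56.5],
    [0,0,0,-56.5],
    [0,0,0,-56.5],
    [0,0,0,-56.5],
    [0,0,0,-56.5],
    [0,0,0,-56.5],
  ],
)

```text
time: 1.9
tool_pos: [0.4348, 0.1, 0.2691]
ee_rot: [3.141, -0.0, -2.328]
wrist_force: [0.8, 0.3, -0.0]
width: 0.0002
finger_force: 0.0
```

```bash
python3 - <<'E'
from h import *
o=get_obs();print(o["tool_pos"],np.degrees(o["ee_rot"]),o["joint_positions"],o["time"],o["width"])
m=camera_model("wrist");cv2.imwrite("pics/w1.png",snapshot("wrist"));import pickle;pickle.dump(m,open("w1.pkl","wb"))
E
```

```text
[0.43480657 0.09997423 0.26911142] [ 1.79975599e+02 -2.83226317e-02 -1.33364188e+02] [ 9.87966694e-02 -1.49766701e-01  1.50375245e+00 -2.67544752e-06
  1.78825937e+00 -2.28594859e+00] 1.9 0.00020038087598718102
```

View pics/w1.png

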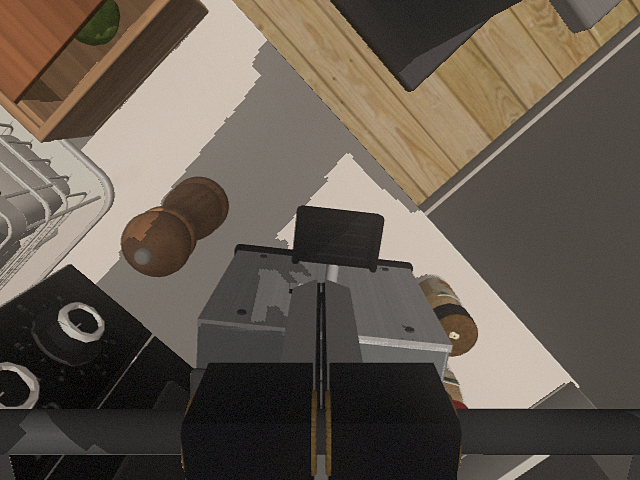

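```bash
python3 - <<'E'
from h import *
import pickle
m=pickle.load(open("w1.pkl","rb"))
q=[plane("wrist",p,.156,m) for p in [(299,207),(383,213),(377,270),(293,262)]]
print(np.round(q,4)); c=np.mean(q,0);print("pad",c)
for a,b in((0,1),(3,2)):
    d=q[b]-q[a];print(np.linalg.norm(d),np.degrees(np.arctan2(d[1],d[0])))
f=[plane("wrist",p,0.005,m) for p in [(236,247),(411,265)]]
d=f[1]-f[0];print("front bottom",np.round(f,4),np.linalg.norm(d),np.degrees(np.arctan2(d[1],d[0])))
f=[plane("wrist",p,.165,m) for p in [(199,323),(451,347)]]
d=f[1]-f[0];print("front top",np.round(f,4),np.linalg.norm(d),np.degrees(np.arctan2(d[1],d[0])))
print("milltop",plane("wrist",(143,255),.16,m))
print("box",plane("wrist",(40,140),.083,m),plane("wrist",(206,5),.083,m))
# triangulate pad edge corners with scene
a=np.array((97,172))/2.5+[215,150]
o=get_obs()
E
```

```text
[[0.4321 0.0769 0.156 ]
 [0.3942 0.1183 0.156 ]
 [0.4239 0.1461 0.156 ]
 [0.4622 0.1019 0.156 ]]
pad [0.42810177 0.11078062 0.156     ]
0.05610652439665944 132.46848114647156
0.058467299786173786 130.85734430158024
front bottom [[0.5394 0.0819 0.005 ]
 [0.4185 0.2237 0.005 ]] 0.18641606698442095 130.4373444891511
front top [[0.5388 0.0872 0.165 ]
 [0.4228 0.2228 0.165 ]] 0.17843017795749191 130.5519001816117
milltop [0.53121356 0.02775958 0.16      ]
box [ 0.55878697 -0.09547212  0.083     ] [ 0.38989522 -0.069933    0.083     ]
```

Call:
servo_tool(
  targets=[
    [-0.46,1.1,2,6],
    [-0.46,1.1,7,6],
    [-0.46,1.1,9.5,6],
    [-0.46,1.1,9.5,6],
  ],
)

```text
time: 2.45
tool_pos: [0.4285, 0.1107, 0.172]
ee_rot: [3.138, -0.005, -2.435]
wrist_force: [0.2, 0.1, -0.3]
width: 0.0006
finger_force: 0.0
```

Call:
servo_tool(
  targets=[
    [0,0,0.7,0],
    [0,0,1.4,0],
    [0,0,2.1,0],
    [0,0,2.8,0],
    [0,0,3.5,0],
  ],
)

```text
time: 3.08
tool_pos: [0.4316, 0.1108, 0.1421]
ee_rot: [-3.139, 0.003, -2.435]
wrist_force: [-1.8, -1.3, 5.5]
width: 0.0011
finger_force: 3.1
```

```bash
python3 - <<'E'
from h import *
o=get_obs();print(o["tool_pos"],np.degrees(o["ee_rot"]),o["wrist_force"],o["time"])
cv2.imwrite("pics/w2.png",cv2.vconcat([cv2.resize(snapshot("wrist"),(400,300)),cv2.resize(snapshot("scene")[120:300,180:420],(400,300))]))
E
```

```text
[0.43156389 0.11075981 0.14206235] [-179.82391393    0.19452516 -139.51531871] [-1.77016364 -1.31940928  5.54849014] 3.075
```

View pics/w2.png

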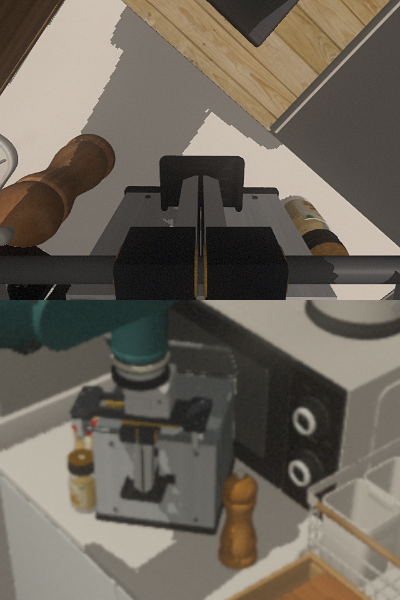

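Call:
servo_tool(
  targets=[
    [0,0,0.7,0],
    [0,0,1.4,0],
    [0,0,2.1,0],
    [0,0,2.6,0],
    [0,0,3.0,0],
    [0,0,3.1,0],
    [0,0,3.1,0],
  ],
)

```text
time: 4.05
tool_pos: [0.4311, 0.1109, 0.1103]
ee_rot: [-3.14, 0.002, -2.435]
wrist_force: [-0.6, -1.1, 10.2]
width: 0.0004
finger_force: 5.0
```

Call:
servo_tool(
  targets=[
    [0,-0.5,0.05,0],
    [0,-1.0,0.05,0],
    [0,-1.5,0.05,0],
    [0,-2.0,0.05,0],
    [0,-2.5,0.05,0],
    [0,-2.8,0.05,0],
    [0,-2.8,0.05,0],
  ],
)

```text
time: 4.92
tool_pos: [0.4476, 0.0916, 0.1097]
ee_rot: [3.137, 0.002, -2.434]
wrist_force: [-5.9, 4.6, 13.2]
width: 0.0004
finger_force: 6.2
```

Call:
servo_tool(
  targets=[
    [0,-2.5,-0.2,0],
    [0,-2.5,-0.4,0],
    [0,-2.5,-0.6,0],
    [0,-2.5,-0.8,0],
    [0,-2.5,-1.0,0],
    [0,-2.5,-1.2,0],
    [0,-2.5,-1.4,0],
    [0,-2.5,-1.7,0],
  ],
)

```text
time: 5.92
tool_pos: [0.4642, 0.0704, 0.1244]
ee_rot: [3.141, -0.001, -2.435]
wrist_force: [-0.5, -0.4, 0.0]
width: 0.0001
finger_force: 0.4
```

Call:
servo_tool(
  targets=[
    [0,0,-3,0],
    [0,0,-8,0],
    [0,0,-14,0],
    [0,0,-16,0],
  ],
)

```text
time: 6.42
tool_pos: [0.466, 0.0703, 0.2898]
ee_rot: [-3.136, 0.006, -2.435]
wrist_force: [0.6, 0.6, 0.4]
width: 0.0004
finger_force: 0.0
```

```bash
python3 - <<'E'
from h import *
import pickle
o=get_obs();print(o["tool_pos"],np.degrees(o["ee_rot"]),o["time"])
m=camera_model("wrist");pickle.dump(m,open("w3.pkl","wb"));w=snapshot("wrist");s=snapshot("side");cv2.imwrite("pics/s3.png",s);cv2.imwrite("pics/w3f.png",w)
cv2.imwrite("pics/w3.png",cv2.hconcat([cv2.resize(w,(480,360)),cv2.resize(s[140:300,200:340],(315,360))]))
E
```

```text
[0.46604278 0.07027169 0.28983797] [-179.70396665    0.33563182 -139.53466728] 6.425
```

View pics/w3.png

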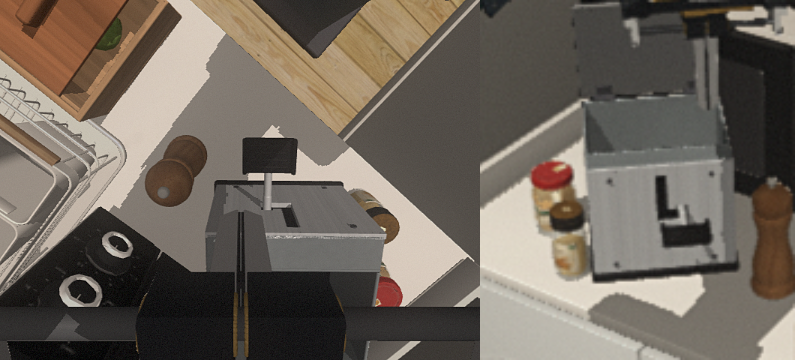

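Call:
servo_tool(
  targets=[
    [2.5,-3.5,0,10],
    [6,-8,0,20],
    [10,-13,0,30],
    [12.9,-16.5,0,40],
    [12.9,-16.5,0,50],
    [12.9,-16.5,0,60],
    [12.9,-16.5,0,70],
    [12.9,-16.5,0,80],
  ],
)

```text
time: 7.52
tool_pos: [0.473, -0.1388, 0.2827]
ee_rot: [-3.14, -0.003, 2.446]
wrist_force: [-0.3, -0.5, 0.4]
width: 0.0002
finger_force: 0.0
```

Call:
servo_tool(
  targets=[
    [0,0,0,57],
    [0,0,0,57],
    [0,0,0,57],
    [0,0,0,57],
    [0,0,0,57],
    [0,0,0,57],
  ],
)

```text
time: 8.28
tool_pos: [0.473, -0.1386, 0.2827]
ee_rot: [-3.138, -0.001, 1.454]
wrist_force: [0.9, -0.2, 0.3]
width: 0.0006
finger_force: 0.0
```

```bash
python3 - <<'E'
from h import *
import pickle
o=get_obs();print(o["tool_pos"],np.degrees(o["ee_rot"]),o["time"])
m=camera_model("wrist");pickle.dump(m,open("w4.pkl","wb"));w=snapshot("wrist");cv2.imwrite("pics/w4.png",w)
E
```

```text
[ 0.47301595 -0.13863101  0.28268735] [-1.79795641e+02 -4.69941305e-02  8.33269376e+01] 8.275
```

View pics/w4.png

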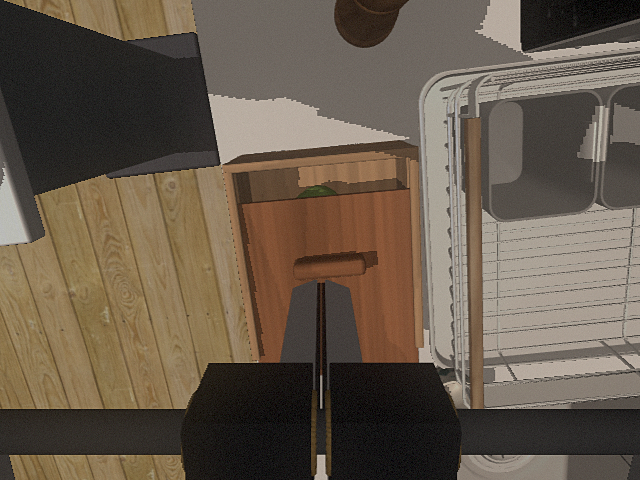

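```bash
python3 - <<'E'
from h import *
import pickle
m=pickle.load(open("w4.pkl","rb"))
def P(p,z):return plane("wrist",p,z,m)
for n,a,b,z in(("wall",(224,166),(419,148),.083),("bar",(294,267),(366,264),.1005),("lidedge",(243,204),(410,188),.0765),("eastwall",(419,148),(423,345),.083),("westwall",(224,166),(258,350),.083)):
    A,B=P(a,z),P(b,z);d=B-A;print(n,np.round(A,3),np.round(B,3),round(np.linalg.norm(d),3),np.degrees(np.arctan2(d[1],d[0])))
# heights: triangulate wall corners & bar ends with first-view (pre-move) side/scene
for n,w,a,b in(("A",(224,166),(240,383),(315,290)),("B",(419,148),(378,307),(400,210)),("gL",(295,267),(362,412),(424,284)),("gR",(366,264),(420,380),(457,250))):
    x,e=tri([ray("wrist",w,m),ray("scene",np.array(a)/2.5+[215,150]),ray("side",np.array(b)/2.5+[215,170])]);print(n,np.round(x,4),np.round(e,3))
E
```

```text
wall [ 0.396 -0.092  0.083] [ 0.561 -0.096  0.083] 0.165 -1.410885061886898
bar [ 0.445 -0.182  0.1  ] [ 0.507 -0.187  0.101] 0.062 -4.0372538205338175
lidedge [ 0.405 -0.127  0.077] [ 0.552 -0.13   0.077] 0.147 -1.0543324698209042
eastwall [ 0.561 -0.096  0.083] [ 0.555 -0.282  0.083] 0.186 -91.76943931887017
westwall [ 0.396 -0.092  0.083] [ 0.397 -0.269  0.083] 0.178 -89.69486053881718
A [ 0.396  -0.0946  0.0771] [0.003 0.002 0.004]
B [ 0.5629 -0.0993  0.074 ] [0.003 0.004 0.006]
gL [ 0.4468 -0.1907  0.0882] [0.004 0.001 0.004]
gR [ 0.5107 -0.1953  0.0897] [0.005 0.001 0.004]
```

Call:
servo_tool(
  targets=[
    [-1.5,0.5,4,-5.4],
    [-1.5,0.5,9,-5.4],
    [-1.5,0.5,14,-5.4],
    [-1.5,0.5,18.1,-5.4],
    [-1.5,0.5,18.1,-5.4],
  ],
)

```text
time: 8.95
tool_pos: [0.4733, -0.1527, 0.0988]
ee_rot: [-3.131, -0.004, 1.552]
wrist_force: [0.3, 1.0, 0.2]
width: 0.0004
finger_force: 0.0
```

Call:
servo_tool(
  targets=[
    [-1.3,0,0,0],
    [-3,0,0,0],
    [-5.5,0,0,0],
    [-8,0,0,0],
    [-10.5,0,0,0],
    [-13,0,0,0],
    [-14.5,0,0,0],
    [-15.3,0,0,0],
  ],
)

```text
time: 9.95
tool_pos: [0.4744, -0.3086, 0.1051]
ee_rot: [3.14, 0.001, 1.551]
wrist_force: [-0.4, 1.8, 0.2]
width: 0.0006
finger_force: 0.7
```

```bash
python3 - <<'E'
from h import *
import pickle
m=pickle.load(open("w4.pkl","rb"))
for w,a,b in(((470,118),(392,233),(393,147)),):
    x,e=tri([ray("wrist",w,m),ray("scene",np.array(a)/2.5+[215,150]),ray("side",np.array(b)/2.5+[215,170])]);print(np.round(x,4),np.round(e,3))
E
```

```text
[ 0.5899 -0.0765  0.1329] [0.004 0.001 0.004]
```

Call:
servo_tool(
  targets=[
    [-0.3,0,0.2,0],
    [-0.6,0,0.3,0],
    [-0.9,0,0.3,0],
    [-0.9,0,0.3,0],
  ],
)

```text
time: 10.45
tool_pos: [0.4741, -0.3113, 0.1012]
ee_rot: [-3.141, -0.009, 1.554]
wrist_force: [-1.0, 11.3, 5.7]
width: 0.0007
finger_force: 5.5
```

Call:
servo_tool(
  targets=[
    [1,0,0,0],
    [1,0,-6,0],
    [4,0,-12,0],
    [9,0,-18,0],
    [13,0,-18,0],
    [13,0,-18,0],
  ],
  claw=40,
)

```text
time: 11.2
tool_pos: [0.4772, -0.1839, 0.2839]
ee_rot: [3.136, 0.003, 1.556]
wrist_force: [0.0, -0.0, -0.8]
width: 0.0569
finger_force: 0.0
```

```bash
python3 - <<'E'
from h import *
import pickle
o=get_obs();print(o["tool_pos"],np.degrees(o["ee_rot"]),o["time"],o["width"])
m=camera_model("wrist");pickle.dump(m,open("w5.pkl","wb"));w=snapshot("wrist");cv2.imwrite("pics/w5.png",w)
cv2.imwrite("pics/s5.png",snapshot("side"));cv2.imwrite("pics/c5.png",snapshot("scene"))
E
```

```text
[ 0.47719716 -0.18389446  0.2839098 ] [179.68879215   0.18005802  89.1660348 ] 11.2 0.056921542196246344
```

View pics/w5.png

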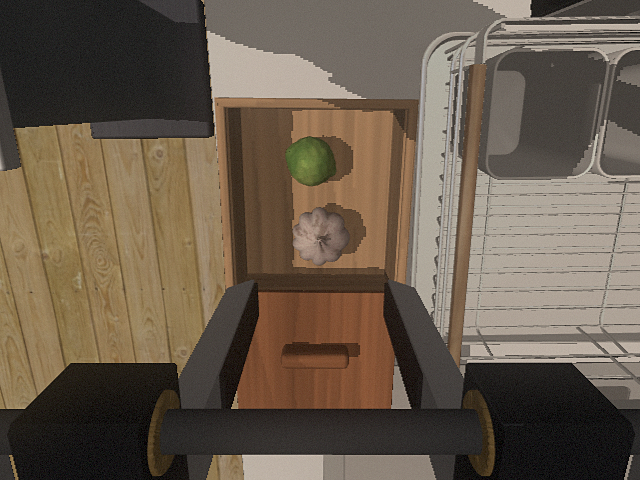

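```bash
cat >> h.py <<'E'
def garlic(im,roi):
    x0,y0,x1,y1=roi; hsv=cv2.cvtColor(im[y0:y1,x0:x1],cv2.COLOR_BGR2HSV)
    mk=((hsv[...,1]<75)&(hsv[...,2]>100)).astype(np.uint8); mk=cv2.morphologyEx(mk,cv2.MORPH_OPEN,np.ones((3,3)))
    n,l,s,c=cv2.connectedComponentsWithStats(mk); i=1+np.argmax(s[1:,4]); return np.array([x0+s[i,0]+s[i,2]/2,y0+s[i,1]+s[i,3]/2]),s[i]
E
python3 - <<'E'
from h import *
import pickle
m=pickle.load(open("w5.pkl","rb"))
im=cv2.imread("pics/w5.png")
c,s=garlic(im,(240,180,390,272));print("garlic",c,s,plane("wrist",c,.033,m))
print("tip",plane("wrist",(321,239),.067,m))
for p in((217,99),(418,100)):print(plane("wrist",p,.083,m))
print("bar",plane("wrist",(315,356),.1,m), "wall inner", plane("wrist",(238,200),.083,m),plane("wrist",(408,200),.083,m))
for n,f in(("side","s5"),("scene","c5")):
    i2=cv2.imread(f"pics/{f}.png"); u=proj(n,np.array([.476,-.225,.045])).astype(int)
    try:
        c2,s2=garlic(i2,(u[0]-18,u[1]-16,u[0]+18,u[1]+16));print(n,u,c2,s2,tri([ray("wrist",c,m),ray(n,c2)]))
    except Exception as e:print(n,u,e)
E
```

```text
garlic [318.5 237. ] [  53   29   51   56 1802] [ 0.47648682 -0.22532087  0.033     ]
tip [ 0.47892198 -0.21697559  0.067     ]
[ 0.39613615 -0.09176587  0.083     ]
[ 0.55952115 -0.09483505  0.083     ]
bar [ 0.47171569 -0.32016094  0.1       ] wall inner [ 0.40737076 -0.17547485  0.083     ] [ 0.55504141 -0.17773765  0.083     ]
side [399 295] [401.5 297.5] [ 10  10  21  17 246] (array([ 0.47814435, -0.22703149,  0.0359403 ]), [np.float64(0.0029874505249801973), np.float64(0.002987450524980167)])
scene [379 332] [379.5 336. ] [  6   9  25  22 371] (array([ 0.47702417, -0.22589001,  0.03268956]), [np.float64(0.0007050458815609271), np.float64(0.0007050458815608792)])
```

Call:
servo_tool(
  targets=[
    [-2,0,4,0],
    [-4.2,0,9,0],
    [-4.2,0,14,0],
    [-4.2,0,18,0],
    [-4.2,0,21,0],
    [-4.2,0,23.5,0],
    [-4.2,0,25.2,0],
    [-4.2,0,25.2,0],
  ],
)

```text
time: 12.35
tool_pos: [0.474, -0.228, 0.0268]
ee_rot: [-3.138, -0.002, 1.551]
wrist_force: [0.3, -0.3, 0.5]
width: 0.0792
finger_force: 0.0
```

Call:
servo_tool(
  targets=[
    [0,0,0,0],
    [0,0,0,0],
    [0,0,0,0],
    [0,0,0,0],
    [0,0,0,0],
  ],
  claw=255,
)

```text
time: 12.98
tool_pos: [0.4764, -0.2286, 0.0303]
ee_rot: [3.139, 0.001, 1.552]
wrist_force: [-0.6, -0.2, 4.1]
width: 0.0553
finger_force: 30.0
```

```bash
python3 - <<'E'
from h import *
import pickle
m=pickle.load(open("w1.pkl","rb"))
a=lambda p:ray("scene",np.array(p)/2.5+[215,150]); b=lambda p:ray("side",np.array(p)/2.5+[215,170])
print("knobU",tri([a((371,105)),b((343,50))]),"knobL",tri([a((363,183)),b((341,121)),]))
print("mw right top corner",tri([ray("scene",(386,162)),ray("side",(385,145))]))
# mouth corners from latched views s5,c5 : print expected projections of bin rim
c=np.array([.550,.213]);x=np.array([.759,.651]);y=np.array([-.651,.759])
for n in("side","scene"):print(n,[proj(n,np.append(c+u*x+v*y,.165)).round().tolist() for u,v in((-.065,-.086),(-.065,.086),(.065,.086),(.065,-.086),(-.09,.09),(-.09,-.09),(.09,.09))])
i=cv2.imread("pics/c5.png")[120:270,210:340];j=cv2.imread("pics/s5.png")[130:280,225:335]
cv2.imwrite("pics/mouth.png",cv2.hconcat([cv2.resize(i,(420,485)),cv2.resize(j,(356,485))]))
E
```

```text
knobU (array([0.64644698, 0.01601437, 0.19935517]), [np.float64(0.00041259079732593824), np.float64(0.00041259079732587064)]) knobL (array([0.64508213, 0.01572504, 0.10693618]), [np.float64(0.0004312322831017867), np.float64(0.0004312322831019573)])
mw right top corner (array([ 0.5318291 , -0.13721031,  0.41306526]), [np.float64(0.0061621487708598665), np.float64(0.006162148770859792)])
side [[308.0, 206.0], [246.0, 211.0], [244.0, 188.0], [302.0, 184.0], [244.0, 216.0], [310.0, 210.0], [242.0, 184.0]]
scene [[309.0, 200.0], [239.0, 193.0], [252.0, 164.0], [317.0, 171.0], [235.0, 198.0], [309.0, 207.0], [252.0, 158.0]]
```

View pics/mouth.png

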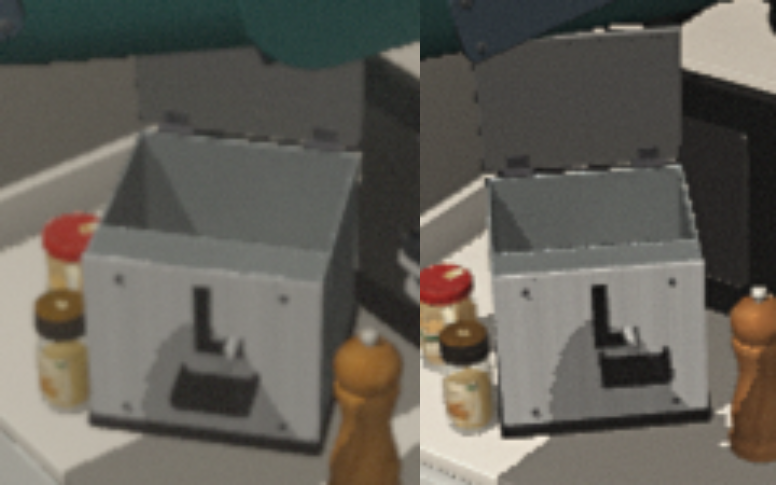

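```bash
python3 - <<'E'
from h import *
print(tri([ray("scene",(270,118)),ray("side",(247,138))]))
print(tri([ray("scene",(389,171)),ray("side",(376,165))]))
print(tri([ray("scene",(366,240)),ray("side",(361,240))]))
E
```

```text
(array([0.626011  , 0.35513371, 0.26940536]), [np.float64(0.01445295078257076), np.float64(0.014452950782570986)])
(array([ 0.64381642, -0.05574091,  0.2968995 ]), [np.float64(0.00015344129425436253), np.float64(0.00015344129425426308)])
(array([ 0.65672274, -0.00449944,  0.0454249 ]), [np.float64(0.012580459519928727), np.float64(0.012580459519928906)])
```

Call:
servo_tool(
  targets=[
    [0,0,-1.5,0],
    [0,0,-5,0],
    [0,0,-10,0],
    [0,0,-16,0],
    [0,0,-22,0],
    [0,0,-28,0],
    [0,0,-30,0],
  ],
)

```text
time: 13.85
tool_pos: [0.4761, -0.2283, 0.3347]
ee_rot: [3.135, 0.004, 1.552]
wrist_force: [-0.5, 0.4, -1.0]
width: 0.0554
finger_force: 30.0
```

Call:
servo_tool(
  targets=[
    [4,0,0,-10],
    [10,0,0,-20],
    [16,0.5,0,-30],
    [22,1.5,0,-40],
    [28,3,0,-50],
    [34,4.5,0,-60],
    [40,6,0,-70],
    [44.9,7.3,0,-80],
  ],
)

```text
time: 14.85
tool_pos: [0.5568, 0.2218, 0.3289]
ee_rot: [-3.141, -0.001, 2.955]
wrist_force: [0.8, 0.4, -0.1]
width: 0.0556
finger_force: 30.0
```

Call:
servo_tool(
  targets=[
    [0,0,0,-10],
    [0,0,0,-20],
    [0,0,0,-30],
    [0,0,0,-40],
    [0,0,0,-51.7],
    [0,0,0,-51.7],
    [0,0,0,-51.7],
  ],
)

```text
time: 15.72
tool_pos: [0.557, 0.2194, 0.329]
ee_rot: [3.141, -0.0, -2.435]
wrist_force: [0.9, 0.2, -0.1]
width: 0.0552
finger_force: 30.0
```

```bash
python3 - <<'E'
from h import *
import pickle
o=get_obs();print(o["tool_pos"],np.degrees(o["ee_rot"]),o["time"],o["width"],np.round(o["joint_positions"],2))
m=pickle.load(open("w1.pkl","rb"))
for z in(.0,.02,.27):print(z,plane("wrist",(73,265),z,m),plane("wrist",(150,333),z,m))
E
```

```text
[0.55695344 0.21941232 0.3290049 ] [ 1.79991015e+02 -1.71263355e-02 -1.39532745e+02] 15.725 0.05517502912747193 [ 0.28  0.21  1.02  0.    1.91 -2.  ]
0.0 [ 0.68376361 -0.02415134  0.        ] [0.68645358 0.08603249 0.        ]
0.02 [ 0.66972225 -0.02117045  0.02      ] [0.67228855 0.08394746 0.02      ]
0.27 [0.49420532 0.0160907  0.27      ] [0.49522565 0.05788457 0.27      ]
```

Call:
servo_tool(
  targets=[
    [0,0,3,0],
    [0,0,7,0],
    [0,0,11,0],
    [0,0,14,0],
    [0,0,16.5,0],
    [0,0,17.5,0],
    [0,0,17.5,0],
  ],
)

```text
time: 16.6
tool_pos: [0.5569, 0.2193, 0.1537]
ee_rot: [3.141, -0.001, -2.434]
wrist_force: [-0.4, 0.4, -0.0]
width: 0.0554
finger_force: 30.0
```

Call:
servo_tool(
  targets=[
    [0,0,0,0],
    [0,0,0,0],
    [0,0,0,0],
    [0,0,0,0],
  ],
  claw=40,
)

```text
time: 17.1
tool_pos: [0.5573, 0.2195, 0.1544]
ee_rot: [-3.141, 0.001, -2.433]
wrist_force: [-0.2, 0.4, 0.8]
width: 0.0793
finger_force: 0.0
```

Call:
servo_tool(
  targets=[
    [0,0,-3,0],
    [0,0,-8,0],
    [0,0,-14,0],
    [0,0,-17.5,0],
    [0,0,-17.5,0],
  ],
)

```text
time: 17.73
tool_pos: [0.5582, 0.2197, 0.3335]
ee_rot: [-3.138, 0.008, -2.433]
wrist_force: [-0.6, -0.4, -0.0]
width: 0.0791
finger_force: 0.0
```

```bash
python3 - <<'E'
from h import *
o=get_obs();print(o["tool_pos"],np.degrees(o["ee_rot"]),o["time"],o["width"])
for n in("wrist","side"):
    im=snapshot(n);m=camera_model(n);cv2.imwrite(f"pics/g_{n}.png",im)
    u=proj(n,np.array([.55,.215,.03]),m).astype(int);print(n,u)
    try:print(garlic(im,(max(0,u[0]-120),max(0,u[1]-120),min(640,u[0]+120),min(480,u[1]+120))))
    except Exception as e:print(e)
im=cv2.imread("pics/g_wrist.png");hsv=cv2.cvtColor(im,cv2.COLOR_BGR2HSV)
print("low-sat pinkish",im[200:380:20,240:400:20].tolist()[0:9:2])
E
```

```text
[0.55817632 0.21973004 0.33352386] [-179.79561797    0.44215291 -139.39973444] 17.725 0.0791438190237885
wrist [321 176]
(array([321. ,  96.5]), array([    0,     0,   240,    81, 12694], dtype=int32))
side [276 235]
(array([276., 253.]), array([    0,    36,   240,   204, 23192], dtype=int32))
low-sat pinkish [[[46, 51, 50], [33, 36, 40], [36, 39, 43], [121, 132, 155], [39, 35, 39], [32, 34, 38], [32, 31, 33], [23, 27, 28]], [[70, 77, 78], [91, 92, 94], [74, 73, 74], [86, 95, 108], [94, 101, 115], [37, 37, 45], [29, 32, 33], [25, 26, 26]], [[85, 87, 87], [90, 92, 94], [87, 90, 92], [88, 90, 89], [82, 86, 86], [81, 80, 84], [83, 89, 88], [83, 85, 84]], [[57, 59, 63], [69, 71, 73], [50, 50, 56], [50, 54, 56], [63, 64, 64], [59, 64, 64], [63, 64, 71], [68, 68, 71]], [[42, 45, 50], [45, 46, 49], [49, 51, 51], [46, 49, 51], [41, 43, 47], [48, 52, 53], [58, 63, 66], [65, 69, 72]]]
```

Call:
servo_tool(
  targets=[
    [4,-3.5,0,10.5],
    [8,-7,0,21],
    [12.5,-11,0,31.5],
    [17,-15,0,42],
    [21.5,-19,0,52.5],
    [26,-23,0,63],
    [31,-27.5,0,73.5],
    [35.9,-31.8,0,84],
  ],
  claw=255,
)

```text
time: 18.82
tool_pos: [0.4914, -0.2497, 0.3259]
ee_rot: [-3.141, -0.005, 2.378]
wrist_force: [0.1, 0.2, -0.3]
width: 0.0028
finger_force: 0.0
```

Call:
servo_tool(
  targets=[
    [-3.5,-4.9,0,10],
    [-7,-9.8,0,20],
    [-7,-9.8,0,30],
    [-7,-9.8,0,40],
    [-7,-9.8,0,47.8],
    [-7,-9.8,0,47.8],
    [-7,-9.8,0,47.8],
  ],
)

```text
time: 19.7
tool_pos: [0.4759, -0.3673, 0.3274]
ee_rot: [-3.14, -0.002, 1.552]
wrist_force: [0.3, -0.4, -0.0]
width: 0.0003
finger_force: 0.0
```

```bash
python3 - <<'E'
from h import *
o=get_obs();print(o["tool_pos"],np.degrees(o["ee_rot"]),o["time"],o["width"])
im=cv2.imread("pics/g_wrist.png").astype(int)
mk=((im[...,2]-im[...,0]>14)&(im[...,2]-im[...,1]>6)).astype(np.uint8);mk[:, :200]=0;mk[:,450:]=0;mk[380:]=0
mk=cv2.morphologyEx(mk,cv2.MORPH_OPEN,np.ones((3,3)))
n,l,s,c=cv2.connectedComponentsWithStats(mk)
for i in range(1,n):
    if s[i,4]>80:print(s[i],c[i].round(),im[l==i].mean(0).round())
E
```

```text
[ 0.47585125 -0.36726993  0.32737591] [-1.79886144e+02 -1.06437654e-01  8.89145810e+01] 19.7 0.0002912383764530232
[ 200    0   89   74 5653] [240.  39.] [120. 130. 142.]
[  300     0   150    81 10005] [378.  39.] [145. 160. 173.]
[ 427   91   23  207 2814] [441. 208.] [153. 167. 200.]
[200 133   7  64 305] [202. 170.] [138. 147. 158.]
[ 283  197   50   48 1830] [307. 220.] [137. 152. 180.]
[200 198   8  16 105] [203. 205.] [137. 147. 157.]
[318 298  43   7 258] [339. 301.] [203. 213. 223.]
```

Call:
servo_tool(
  targets=[
    [-0.8,0,5,0],
    [-0.8,0,10,0],
    [-0.8,0,15,0],
    [-0.8,0,19,0],
    [-0.8,0,21.5,0],
    [-0.8,0,22.5,0],
    [-0.8,0,22.5,0],
  ],
)

```text
time: 20.58
tool_pos: [0.4758, -0.3753, 0.1036]
ee_rot: [-3.141, -0.001, 1.551]
wrist_force: [0.4, -0.1, 0.4]
width: 0.0003
finger_force: 0.0
```

Call:
servo_tool(
  targets=[
    [1.5,0,0,0],
    [3.5,0,0,0],
    [6,0,0,0],
    [9,0,0,0],
    [12,0,0,0],
    [15,0,0,0],
    [17,0,0,0],
    [18.5,0,0,0],
  ],
)

```text
time: 21.58
tool_pos: [0.4799, -0.1893, 0.1045]
ee_rot: [3.141, 0.001, 1.551]
wrist_force: [-0.5, -2.2, 1.2]
width: 0.0003
finger_force: 0.7
```

Call:
servo_tool(
  targets=[
    [0.4,0,0,0],
    [0.8,0,0,0],
    [1.1,0,0,0],
    [1.1,0,0,0],
  ],
)

```text
time: 22.08
tool_pos: [0.4799, -0.1811, 0.1039]
ee_rot: [-3.141, 0.003, 1.549]
wrist_force: [-0.7, -5.4, -0.8]
width: 0.0003
finger_force: 2.5
```

Call:
servo_tool(
  targets=[
    [0.4,0,0,0],
    [0.7,0,0,0],
    [0.7,0,0,0],
  ],
)

```text
time: 22.45
tool_pos: [0.4799, -0.1807, 0.1041]
ee_rot: [3.141, 0.016, 1.547]
wrist_force: [0.0, -20.2, -4.2]
width: 0.0003
finger_force: 10.1
```

Call:
servo_tool(
  targets=[
    [-2,0,0,0],
    [-2,0,-4,0],
    [-2,0,-10,0],
    [-2,0,-16,0],
    [-2,0,-20,0],
    [-2,0,-20,0],
  ],
)

```text
time: 23.2
tool_pos: [0.481, -0.1928, 0.3082]
ee_rot: [3.134, 0.001, 1.55]
wrist_force: [-0.1, 0.4, -1.4]
width: 0.0004
finger_force: 0.0
```

```bash
python3 - <<'E'
from h import *
o=get_obs();print(o["tool_pos"],np.degrees(o["ee_rot"]),o["time"])
E
```

```text
[ 0.48102366 -0.19276581  0.308164  ] [1.79590546e+02 7.95243148e-02 8.88336506e+01] 23.2
```

Call:
servo_tool(
  targets=[
    [4,-0.5,0,-10],
    [9,-1,0,-20],
    [14,-2,0,-30],
    [19,-3,0,-40],
    [24,-3.5,0,-50],
    [28.4,-4.1,0,-60],
    [28.4,-4.1,0,-70],
    [28.4,-4.1,0,-80],
  ],
)

```text
time: 24.2
tool_pos: [0.4436, 0.0933, 0.3015]
ee_rot: [3.141, -0.005, 2.954]
wrist_force: [0.0, -0.1, -0.1]
width: 0.0008
finger_force: 0.0
```

Call:
servo_tool(
  targets=[
    [0,0,0,-10],
    [0,0,0,-20],
    [0,0,0,-30],
    [0,0,0,-40],
    [0,0,0,-51.8],
    [0,0,0,-51.8],
    [0,0,0,-51.8],
  ],
)

```text
time: 25.08
tool_pos: [0.4443, 0.0923, 0.3028]
ee_rot: [3.14, -0.002, -2.435]
wrist_force: [0.2, 0.2, 0.0]
width: 0.0005
finger_force: 0.0
```

```bash
python3 - <<'E'
from h import *
o=get_obs();print(o["tool_pos"],np.degrees(o["ee_rot"]),o["time"])
m=camera_model("wrist");w=snapshot("wrist");cv2.imwrite("pics/w7.png",w)
# dark pad blob: expected projection vs found
pc=np.array([.446,.092,.109]);u=proj("wrist",pc,m).astype(int);print(u)
g=cv2.cvtColor(w,cv2.COLOR_BGR2GRAY);x0,y0=u[0]-70,max(0,u[1]-60)
mk=(g[y0:u[1]+45,x0:u[0]+70]<60).astype(np.uint8);mk=cv2.morphologyEx(mk,cv2.MORPH_OPEN,np.ones((7,7)))
n,l,s,c=cv2.connectedComponentsWithStats(mk)
for i in range(1,n):
    p=np.array([x0+s[i,0]+s[i,2]/2,y0+s[i,1]+s[i,3]/2]);print(s[i],p,plane("wrist",p,.113,m))
E
```

```text
[0.44431158 0.09228127 0.30279896] [ 1.79893904e+02 -9.09290638e-02 -1.39526306e+02] 25.075
[317 208]
[  38   37   70   46 3120] [320. 208.] [0.44352963 0.09216237 0.113     ]
```

Call:
servo_tool(
  targets=[
    [0,0,5,0],
    [0,0,10,0],
    [0,0,14,0],
    [0,0,16.5,0],
    [0,0,17.3,0],
    [0,0,17.3,0],
  ],
)

```text
time: 25.88
tool_pos: [0.4447, 0.0922, 0.1311]
ee_rot: [3.141, -0.0, -2.434]
wrist_force: [0.2, -0.9, 0.8]
width: 0.0004
finger_force: 0.0
```

Call:
servo_tool(
  targets=[
    [0,0,0.4,0],
    [0,0,0.8,0],
    [0,0,1.2,0],
    [0,0,1.6,0],
    [0,0,2.0,0],
    [0,0,2.2,0],
    [0,0,2.2,0],
  ],
)

```text
time: 26.75
tool_pos: [0.4455, 0.0921, 0.1105]
ee_rot: [-3.14, 0.002, -2.433]
wrist_force: [-1.2, 0.1, 8.0]
width: 0.0006
finger_force: 4.1
```

Call:
servo_tool(
  targets=[
    [0,0,0.2,0],
    [0,0.5,0.2,0],
    [0,1.0,0.2,0],
    [0,1.5,0.2,0],
    [0,2.0,0.2,0],
    [0,2.5,0.2,0],
    [0,2.9,0.2,0],
    [0,2.9,0.2,0],
  ],
)

```text
time: 27.75
tool_pos: [0.4286, 0.1124, 0.1101]
ee_rot: [-3.133, 0.003, -2.433]
wrist_force: [0.7, -5.2, 10.7]
width: 0.0004
finger_force: 5.6
```

Call:
servo_tool(
  targets=[
    [0,-0.2,-0.2,0],
    [0,-0.3,-0.5,0],
    [0,-0.3,-0.8,0],
    [0,-0.3,-1.1,0],
    [0,-0.3,-1.4,0],
    [0,-0.3,-1.7,0],
    [0,-0.3,-2.0,0],
    [0,-0.3,-2.3,0],
  ],
)

```text
time: 28.75
tool_pos: [0.4276, 0.1118, 0.1303]
ee_rot: [-3.141, -0.0, -2.433]
wrist_force: [-1.5, -1.0, 2.9]
width: 0.0004
finger_force: 1.1
```

Call:
servo_tool(
  targets=[
    [0,0,-0.3,0],
    [0,0,-0.6,0],
    [0,0,-0.9,0],
    [0,0,-1.2,0],
    [0,0,-1.5,0],
    [0,0,-1.8,0],
    [0,0,-2.1,0],
    [0,0,-2.3,0],
  ],
)

```text
time: 29.75
tool_pos: [0.4278, 0.1118, 0.1534]
ee_rot: [-3.141, 0.0, -2.433]
wrist_force: [-2.2, -2.4, 4.3]
width: 0.0003
finger_force: 2.2
```

Call:
servo_tool(
  targets=[
    [0,0,-0.2,0],
    [0,0,-0.4,0],
    [0,0,-0.6,0],
    [0,0,-0.8,0],
    [0,0,-1.0,0],
    [0,0,-1.2,0],
    [0,0,-1.4,0],
    [0,0,-1.6,0],
  ],
)

```text
time: 30.75
tool_pos: [0.4281, 0.1125, 0.1685]
ee_rot: [3.141, 0.001, -2.433]
wrist_force: [-0.7, -0.0, -0.6]
width: 0.0008
finger_force: 0.0
```

Contact is lost at the lever's home height, as it should be. I'll back away and check the state numerically.

Call:
servo_tool(
  targets=[
    [0,0,-1,0],
    [0,0,-5,0],
    [0,0,-10,0],
    [0,0,-13,0],
    [0,0,-13,0],
    [0,0,-13,0],
  ],
)

```text
time: 31.5
tool_pos: [0.4275, 0.112, 0.2976]
ee_rot: [3.14, -0.001, -2.433]
wrist_force: [-0.5, 0.6, -0.3]
width: 0.0004
finger_force: 0.0
```

```bash
python3 - <<'E'
from h import *
o=get_obs();print(o["tool_pos"],o["time"],o["wrist_force"])
m=camera_model("wrist");w=snapshot("wrist");s=snapshot("side");c=snapshot("scene");cv2.imwrite("pics/w8.png",w);cv2.imwrite("pics/s8.png",s);cv2.imwrite("pics/c8.png",c)
u=proj("wrist",np.array([.430,.111,.152]),m).astype(int)
g=cv2.cvtColor(w,cv2.COLOR_BGR2GRAY);x0,y0=u[0]-75,u[1]-60
mk=(g[y0:u[1]+45,x0:u[0]+75]<60).astype(np.uint8);mk=cv2.morphologyEx(mk,cv2.MORPH_OPEN,np.ones((7,7)))
n,l,st,_=cv2.connectedComponentsWithStats(mk)
for i in range(1,n):print("pad",st[i],u)
# compare to first pictures: differing regions outside the robot
for n,a,b in(("side","side0",s),("scene","scene0",c)):
    d=cv2.absdiff(cv2.GaussianBlur(cv2.imread(f"pics/{a}.png"),(5,5),0),cv2.GaussianBlur(b,(5,5),0)).max(2)
    k,l,st,_=cv2.connectedComponentsWithStats((d>30).astype(np.uint8));print(n,[r[:].tolist() for r in st[1:] if r[4]>25])
# lid back edge expected if shut: bar at y=-.164; bar now?
for n,b in(("side",s),("scene",c)):
    print(n,"bar shut exp",proj(n,np.array([.477,-.164,.1])).round(),"bar start",proj(n,np.array([.477,-.185,.1])).round())
E
```

```text
[0.4274671  0.11196947 0.29756902] 31.5 [-0.526867    0.60081146 -0.27689656]
pad [  36   33   80   53 4078] [316 223]
side [[163, 23, 164, 89, 5010], [285, 52, 85, 132, 3684], [287, 61, 13, 7, 33], [354, 67, 7, 14, 29], [341, 76, 9, 45, 327], [90, 79, 71, 43, 1980], [209, 103, 10, 8, 56], [260, 105, 29, 13, 259], [19, 108, 159, 261, 13864], [188, 110, 11, 6, 46], [173, 110, 142, 56, 2351], [97, 129, 13, 50, 464], [141, 128, 28, 22, 370], [122, 132, 11, 26, 165], [241, 147, 11, 13, 68], [271, 156, 13, 25, 256], [128, 162, 61, 144, 3838], [312, 172, 26, 42, 492], [347, 183, 9, 6, 41], [282, 193, 31, 57, 891], [347, 192, 7, 6, 29], [329, 220, 8, 14, 77], [265, 234, 27, 26, 460], [336, 234, 14, 12, 96], [318, 242, 54, 58, 666], [348, 259, 26, 27, 230], [249, 261, 52, 26, 826], [378, 267, 13, 15, 81], [388, 271, 12, 15, 72], [409, 278, 37, 39, 438], [276, 286, 46, 26, 485], [416, 295, 32, 34, 405], [151, 297, 16, 14, 82], [140, 319, 5, 19, 42], [230, 323, 32, 34, 350], [224, 348, 16, 31, 221], [216, 381, 13, 7, 62], [267, 388, 14, 12, 45], [257, 397, 9, 8, 45]]
scene [[84, 0, 213, 100, 9
[... 231 characters left out ...]
14, 12, 83], [84, 103, 21, 17, 44], [299, 117, 8, 7, 42], [293, 135, 9, 15, 87], [319, 135, 35, 31, 571], [300, 162, 23, 17, 266], [352, 163, 15, 21, 141], [282, 181, 44, 64, 1382], [321, 228, 9, 10, 72], [331, 233, 28, 20, 209], [230, 254, 61, 30, 1077], [292, 256, 73, 56, 705], [346, 279, 19, 14, 126], [72, 283, 31, 13, 160], [252, 285, 41, 39, 495], [355, 296, 21, 15, 104], [320, 299, 14, 9, 83], [366, 304, 18, 13, 75], [374, 324, 62, 43, 539], [146, 332, 28, 33, 295], [388, 341, 51, 38, 607], [102, 365, 33, 41, 437], [159, 409, 7, 8, 30], [182, 410, 17, 10, 42], [169, 415, 10, 8, 51]]
side bar shut exp [379. 270.] bar start [387. 273.]
scene bar shut exp [361. 298.] bar start [368. 303.]
```

```bash
python3 - <<'E'
import cv2,numpy as np
from scipy import ndimage
for n,a,b,r in(("side","side0","s8",(312,215,350,275)),("scene","scene0","c8",(305,215,340,285))):
    for f in(a,b):
        h=cv2.cvtColor(cv2.imread(f"pics/{f}.png")[r[1]:r[3],r[0]:r[2]],cv2.COLOR_BGR2HSV)
        mk=((h[...,1]>110)&(h[...,0]<20)).astype(np.uint8);x=cv2.boundingRect(cv2.morphologyEx(mk,cv2.MORPH_OPEN,np.ones((3,3))));print(n,f,x,mk.sum())
# lid gap: brown profile in wrist camera w8 is not needed; compare inner box view
for f in("scene0","c8"):
    im=cv2.imread(f"pics/{f}.png");h=cv2.cvtColor(im,cv2.COLOR_BGR2HSV)
    p0=np.array((361,275.));p1=np.array((361-6,300.))
    a=np.array([340,288.]);b=np.array([400,340.])
    print(f,[h[int(y),int(x)].tolist() for x,y in [a+(b-a)*t for t in np.linspace(0,1,13)]])
E
```

```text
side side0 (9, 7, 19, 51) 783
side s8 (9, 7, 19, 51) 794
scene scene0 (7, 10, 22, 56) 1004
scene c8 (7, 10, 22, 56) 1007
scene0 [[17, 129, 142], [17, 118, 104], [14, 132, 116], [14, 158, 136], [13, 161, 135], [14, 160, 137], [13, 145, 95], [15, 166, 138], [14, 163, 144], [15, 166, 141], [15, 169, 142], [13, 160, 143], [14, 162, 143]]
c8 [[16, 130, 139], [14, 163, 133], [14, 160, 134], [13, 153, 133], [12, 139, 99], [14, 160, 137], [14, 161, 136], [15, 171, 136], [14, 170, 138], [14, 170, 135], [15, 171, 139], [13, 164, 140], [15, 140, 104]]
```

Neither the mill nor the other things have moved. The box lid's colour now runs right up to the end wall, so it is shut, and the lever and the bin lid are home.

```bash
python3 -c "
from bench import *
print(close_job())"
```

```text
the job is handed in; nothing more can be done
None
```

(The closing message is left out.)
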